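# Load the card reader into the test jig without stressing it

## Robot

A 6-joint arm with a two-finger parallel gripper is mounted at the origin on a cart in front of the work surface, level with it; the furniture and walls round the work are solid. World frame = base frame: x ahead of the robot, y to its left, z up, the work surface at z = 0. Lengths are in m, angles in degrees, forces in N, time in s.
With the tool pointing down it reaches from about 0.375 to 0.75 m from the base axis. Payload 9 kg.
Tool frame: the origin (TCP) lies where the fingers leave the gripper's body, on its centre line; the fingertips stand 73 mm ahead of it and the grasp point (between the pads) lies 54 mm ahead of it (robot.tip_reach is the distance from the TCP to the fingertips, in m); z points along the fingers, y is the line along which they close (so a half turn about z gives the same grasp; the last joint's range is limited). The gripper opens to 85 mm and grips with 20 to 120 N. Pads are 22 mm wide; open, the fingers measure 114 mm over their backs; the gripper's body (76 mm by 85 mm) begins 54 mm behind the grasp point. The pads swing forward as they close: fully open they stand 13 mm farther back than shut.
Start: joints at [-76.816, 5.964, 5.575, 89.605, 0, 77.527], TCP at [0.26, -0.541, 0.304] pointing down, gripper open.
Joint ranges: [-171.21, 171.21], [-48.23, 106.86], [-62.78, 66.21], [-105.2, 120.99], [-86.42, 89.51], [-180, 180]. Speed limits (degrees/s): [127.2, 127.2, 147.25, 180, 180, 180].

## Interface

Orientations are given as [roll, pitch, yaw] about the fixed x, y, z axes, in that order (R = Rz(yaw) Ry(pitch) Rx(roll)).
In Python, from plant import robot gives the robot as it stands. Calls block until the motion is done:
- robot.move_pose(position, orientation): joint-space move of the TCP to a pose.
- robot.line_to(position, vel=0.15, rotation=None, guard=None): straight line of the TCP; rotation=None keeps the orientation; vel is the mean speed in m/s. With guard (N) it stops when the force on the tool has changed by that much, and returns True; else False.
- robot.goto_joints(angles): joint-space move.
- robot.set_gripper(opening): finger opening in m; the grip force is fixed at half the most; returns when the fingers have stopped.
- robot.pause(seconds).
- robot.ik(position, orientation): joint angles nearest the present ones, or None.
- robot.observe(): the state.
- robot.grab_frame(name): name is "scene" or "top"; returns the picture (384x512x3 uint8, blue, green, red); there is no depth.
- robot.get_calibration(name): a dict with "vertical_fov" (degrees; the focal length in pixels is half the picture's height over the tangent of half this angle, whatever the lens; pixels are square), "cx", "cy" (the principal point, pixels), "k1" (the pictures are not rectified: a ray, as slopes to the right and down, at radius r is drawn at 1 + k1 r^2 times it, then the intrinsics apply), "rvec" (rotation vector, rad) and "tvec" (3), from world to camera coordinates, as OpenCV has them. Camera axes: x right, y down, z forward; pixel columns grow to the right and rows downward; lengths in m; the calibration is good to about 2 mm. A picture is of the moment at which its call begins. get_calibration takes no time and is no camera call.
A pose or a line that the arm cannot do raises robot.IKError and nothing moves.
- robot.job_done(): hands the job in; it is judged then, once.
The state is a dict: "time": time; "q": joint angles; "qvel": joint speeds; "joint_torque": joint torques, N m; "tool_pos": TCP position; "tcp_rot": TCP orientation; "ft_force": force on the tool from outside, world axes, zero at the start; "torque": the same for the moment, N m; "gripper_width": finger opening in m; "gripper_force": force on a finger pad.
Only numpy, scipy, OpenCV 4.12 (cv2) and the standard library are available. Lean on these libraries where they do the work, as an engineer would, in place of code of your own. Each camera call takes 0.05 s, during which the arm holds its last target. There are 200 camera calls.

## Task

First press the red release pad at the front of the grey test jig so that its lid springs fully open, then lift the card reader off its sloping stand and lay it flat, keypad up, between the blue stops in the jig, and let go, leaving the lid open. The reader is fragile: hold it lightly (a squeeze of 50 N from a finger damages it, so stay well below that), set it down softly instead of dropping or pressing it in, and leave the salt shaker, the desk bell and the coin roll where they are.

Things in the scene. Friction and masses are not known exactly. Their poses are not given: they have to be found in the camera images.
- card_reader: white hand-held card reader with screen and dark keypad, 100 (x) x 66 (y) x 19 (z) mm, 0.1-0.19 kg, loose. Origin: centre of its underside; z out of its keypad face. It starts on the sloping stand, keypad up, length up the slope. Grasp it across its 66 mm width at mid-length, tool square to its face. Fragile: stay well under 50 N a finger, and under 25 N against the jig when laid in it.
- stand: white fixed stand; origin: centre of its underside, on the worktop. Its deck (112 x 46 mm, centre 68 mm above the origin) slopes 30 degrees, rising along the stand's own +x, with a ledge at the low end. The reader overhangs the deck by 4 mm or more on both sides; only the foot plate (120 x 100 x 8 mm) is below the overhang.
- nest (a point): centre of the level nest floor of the grey test jig, 34 mm above the worktop: a dark sprung bed (100 x 54 mm) that gives at most 4 mm, 2.5 N per mm. x points from the jig's front (red pad) to its hinge, z up. Blue stops 5 mm above the bed leave a space of 108 mm along x by 74 mm along y: the reader fits with 4 mm of play all round, length along x, either end first.
- jig_lid (a joint): hinge of the jig's lid (covers the nest; grey frame, clear window, 150 x 116 x 30 mm, top 66 mm above the worktop when closed): 0 closed and latched, 1.75 rad open at its stop. The hinge is 80 mm behind the nest centre, 36 mm above the worktop. Unlatched, a spring throws the lid open in about a second and holds it there, leaning back slightly, 185 mm high.
- release_pad (a point): centre of the upper face of the red release pad at the front of the jig (36 mm along x, 44 mm along y), 38 mm above the worktop, 111 mm in front of the nest centre; axes as the nest's. Pressed straight down it tips about a pin on its jig side: about 1 N starts it, 3 N takes it 6 to 7 mm down to its stop; the lid comes free after about 4 mm. It springs back up.
- salt_shaker: salt shaker, 42 mm across, 85 mm high, loose bystander behind the work; origin at its underside. Leave alone.
- desk_bell: chrome desk bell, 83 mm across, 60 mm high, loose bystander at the front right of the work; origin at its underside. Leave alone. Behind it the till with its tall screen, fixed, fills the worktop at x over 0.48 m, y below -0.16 m: keep the arm clear of the screen.
- coin_roll0: orange paper coin roll, 21 x 74 x 21 mm, lying loose on the worktop in front of the work; origin at its underside. Leave alone.
- jig: the fixed grey test jig, 156 (x) x 124 (y) mm; origin: centre of its underside, below the nest centre, axes as the nest's. At both sides of the nest, within 30 mm of its centre in x and beyond 27 mm in y, it has notches for the fingers, open to the outside, 22 mm deep below the nest floor.

How it is judged (in metres and radians):
On the way, in this order (a step that is already met when the one before it is completed fails the run):
1. the release has been pressed and the lid stands open at its stop (value of joint jig_lid above 1.65 rad), for 0.2 s.
2. the reader is held by the fingers, clear of the stand (contact force between card_reader and the fingers above 1 N and contact force between card_reader and stand below 0.01 N and distance of card_reader from where it was at the start of the episode above 0.03 m), for 0.2 s.
At the end, for the whole second after the job is handed in: The card reader lies at rest, flat (within 3 degrees), keypad up on the nest floor (within 3 mm in height) between the blue stops (within 7 mm of the nest centre each way), its length along the nest, and the lid is open at its stop (over 1.65 rad) (x of card_reader in the frame of nest between -0.007 and 0.007 m and y of card_reader in the frame of nest between -0.007 and 0.007 m and z of card_reader in the frame of nest between -0.003 and 0.003 m and angle between card_reader's own z axis and vertical below 0.05 rad and angle between the x axis of card_reader and the x axis of nest, either way round below 0.2 rad and linear speed of card_reader below 0.02 m/s and value of joint jig_lid above 1.65 rad); the robot touches nothing.
It fails at once if the reader is squeezed with more than 50 N from each finger (100 N in all) (contact force between card_reader and the fingers above 100 N).
It fails at once if the reader is pressed on the jig or its lid with more than 25 N (contact force between card_reader and jig above 25 N).
It fails at once if the reader is let fall (over 0.35 m/s while not held: a drop of more than about 7 mm) (contact force between card_reader and the fingers below 0.1 N and linear speed of card_reader above 0.35 m/s).
It fails at once if the salt shaker, the desk bell or the coin roll is moved more than 20 mm (distance of any of salt_shaker, desk_bell, coin_roll0 from where it was at the start of the episode above 0.02 m).
It also fails if it takes over 56 s, if anything falls off the work surface, if the arm or the gripper's body presses on something with over 40 N, if the wrist force passes 120 N, or if a joint passes its speed limit or range.

## Working session

There is one attempt and no reset: what is moved stays moved. The work goes in short steps, each a Python script; the robot and the scene stay as the last script left them, time stands still between calls to the robot, and variables do not carry over. Pictures are saved under pics/ and viewed, at most 10 in all, crops included, and the job is handed in when it is done.

```bash
mkdir -p pics; ls; python3 - <<'E'
from plant import robot
import cv2
for n in("scene","top"):
    cv2.imwrite(f"pics/{n}0.png",robot.grab_frame(n)); print(n,robot.get_calibration(n))
o=robot.observe();print(o["time"],o["tool_pos"],o["tcp_rot"],o["gripper_width"],robot.tip_reach)
E
```

```text
pics
scene {'vertical_fov': 54.15300887801071, 'cx': 256.0978355929013, 'cy': 190.01393685044363, 'k1': -0.08544874725165993, 'rvec': array([ 2.26885363, -0.54437947,  0.2382495 ]), 'tvec': array([-0.52523637,  0.26067815,  0.66228317])}
top {'vertical_fov': 46.41321661465139, 'cx': 249.6783298589246, 'cy': 190.6124343985311, 'k1': -0.10321613623672102, 'rvec': array([ 2.14902074, -2.11857341,  0.18992626]), 'tvec': array([0.02544968, 0.61557033, 1.18765415])}
0.1 [ 0.25974987 -0.54064819  0.30322825] [-1.79937566e+02 -1.34216288e-02  2.56574146e+01] 0.08521054235404145 0.0726
```

View pics/top0.png

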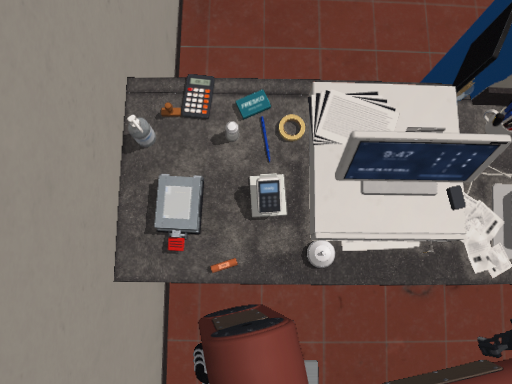

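View pics/scene0.png

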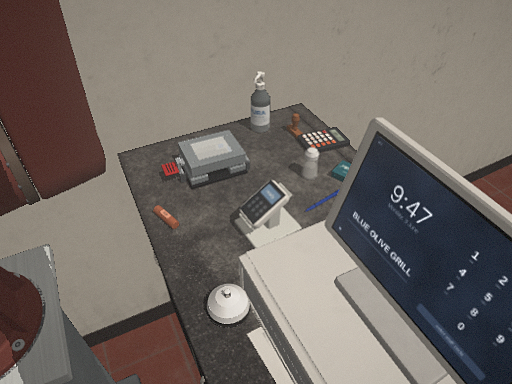

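The top view has the jig near (179,204) with its red pad at (176,243). The reader on its stand is at (268,195), the bell at (321,253), the coin roll at (224,265) and the shaker at (232,131). I'll enlarge both pictures to read pixels more closely.

```bash
python3 - <<'E'
import cv2,numpy as np
t=cv2.imread("pics/top0.png");s=cv2.imread("pics/scene0.png")
def crop(im,x,y,w,h,k):
    c=cv2.resize(im[y:y+h,x:x+w],None,fx=k,fy=k,interpolation=cv2.INTER_CUBIC)
    for i in range(0,w,10):
        cv2.line(c,(i*k,0),(i*k,6),(0,255,255),1)
        if i%20==0: cv2.putText(c,str(x+i),(i*k,16),0,.35,(0,255,255),1)
    for i in range(0,h,10):
        cv2.line(c,(0,i*k),(6,i*k),(0,255,255),1)
        if i%20==0: cv2.putText(c,str(y+i),(8,i*k+4),0,.35,(0,255,255),1)
    return c
cv2.imwrite("pics/topc.png",crop(t,145,165,155,115,5))
cv2.imwrite("pics/scenec.png",crop(s,150,120,155,120,5))
E
```

```text
(no output)
```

View pics/topc.png

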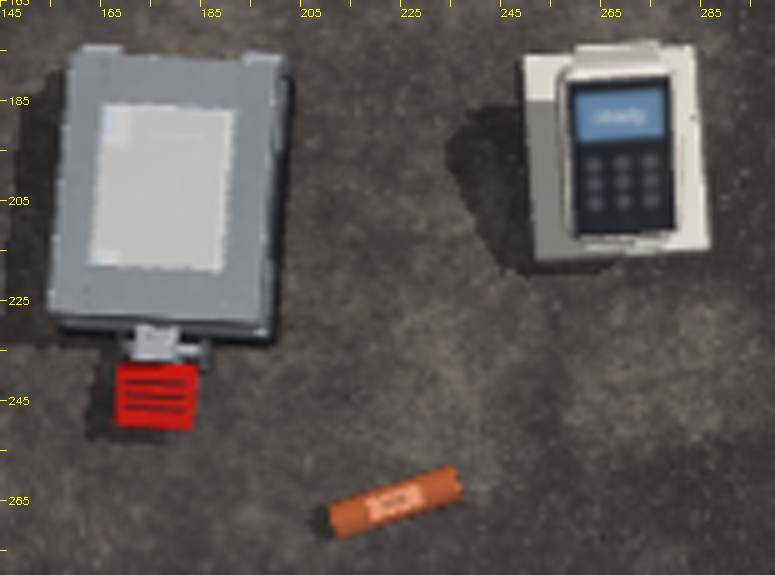

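View pics/scenec.png

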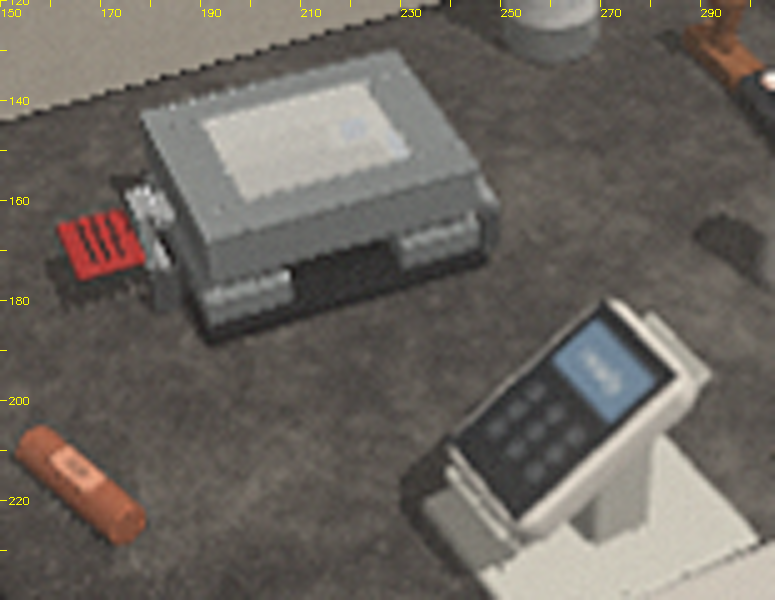

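```bash
cat > h.py <<'E'
import cv2,numpy as np
from plant import robot
def project(name,P):
    c=robot.get_calibration(name);f=192/np.tan(np.radians(c["vertical_fov"]/2))
    K=np.array([[f,0,c["cx"]],[0,f,c["cy"]],[0,0,1]])
    return cv2.projectPoints(np.asarray(P,float).reshape(-1,1,3),c["rvec"],c["tvec"],K,np.array([c["k1"],0,0,0]))[0][:,0]
def unproject(name,uv,z):
    c=robot.get_calibration(name);f=192/np.tan(np.radians(c["vertical_fov"]/2))
    K=np.array([[f,0,c["cx"]],[0,f,c["cy"]],[0,0,1]])
    n=cv2.undistortPoints(np.asarray(uv,float).reshape(-1,1,2),K,np.array([c["k1"],0,0,0]))[:,0]
    R=cv2.Rodrigues(c["rvec"])[0];C=-R.T@c["tvec"]
    d=np.c_[n,np.ones(len(n))]@R
    return C+d*((z-C[2])/d[:,2])[:,None]
E
python3 - <<'E'
from h import *
def T(a): return np.array([145,165])+(np.array(a)+.5)/5-.5
def S(a): return np.array([150,120])+(np.array(a)+.5)/5-.5
np.set_printoptions(precision=4,suppress=True)
lt=[(50,315),(266,325),(287,65),(70,55)]; ls=[(143,113),(208,240),(480,168),(395,52)]
pt=[(115,425),(194,430),(199,367),(118,363)]; ps=[(57,222),(85,278),(145,262),(122,210)]
def show(n,a,z):
    P=unproject(n,a,z);print(n,z,P[:,:2].tolist().__repr__() if 0 else P[:,:2].round(4).tolist(),"c",P.mean(0)[:2],"yaw",np.degrees(np.arctan2(*((P[3]+P[2]-P[0]-P[1])[[1,0]]))), "L,W",np.linalg.norm(P[3]-P[0]),np.linalg.norm(P[1]-P[0]))
show("top",T(lt),.066);show("scene",S(ls),.066)
show("top",T(pt),.038);show("scene",S(ps),.038)
show("top",T([(537,260),(710,247),(695,45),(523,57)]),.008)
t=cv2.imread("pics/top0.png");s=cv2.imread("pics/scene0.png")
k=14
def crop(im,x,y,w,h):
    c=cv2.resize(im[y:y+h,x:x+w],None,fx=k,fy=k,interpolation=cv2.INTER_CUBIC)
    for i in range(0,w,5):
        cv2.line(c,(i*k,0),(i*k,6),(0,0,255),1);cv2.putText(c,str(x+i),(i*k,18),0,.4,(0,0,255),1)
    for i in range(0,h,5):
        cv2.line(c,(0,i*k),(6,i*k),(0,0,255),1);cv2.putText(c,str(y+i),(8,i*k+4),0,.4,(0,0,255),1)
    return c
cv2.imwrite("pics/rd.png",np.hstack([crop(t,249,173,26+0,42),np.zeros((42*k,4,3),np.uint8)]) if 0 else np.hstack([crop(t,255,172,28,42),crop(s,238,176,29,42)][:1]+[cv2.resize(crop(s,236,176,56,56),(403,403))[:403].copy() if 0 else cv2.copyMakeBorder(cv2.resize(crop(s,236,176,56,56),(405,405)),0,42*k-405,0,0,0)]))
E
```

```text
top 0.066 [[0.5072, 0.2908], [0.5038, 0.1731], [0.6473, 0.1662], [0.6513, 0.2867]] c [0.5774 0.2292] yaw -2.1824533602549065 L,W 0.14412948296803804 0.11777853331254723
scene 0.066 [[0.511, 0.296], [0.506, 0.1812], [0.6478, 0.1727], [0.6518, 0.2873]] c [0.5792 0.2343] yaw -3.4729974376550845 L,W 0.14104338652314233 0.11494059082515654
top 0.038 [[0.4496, 0.2578], [0.4477, 0.2141], [0.4823, 0.2125], [0.4837, 0.2576]] c [0.4658 0.2355] yaw -1.5206911126323406 L,W 0.03413167645498029 0.04380392243441987
scene 0.038 [[0.4502, 0.2641], [0.45, 0.2148], [0.4806, 0.2129], [0.4832, 0.2582]] c [0.466  0.2375] yaw -6.984006943635824 L,W 0.033525901190325766 0.04937921733171065
top 0.008 [[0.548, 0.0264], [0.5569, -0.0721], [0.6744, -0.0635], [0.6658, 0.036]] c [ 0.6113 -0.0183] yaw 4.4383208496314985 L,W 0.11815611941010237 0.09894487927133197
```

View pics/rd.png

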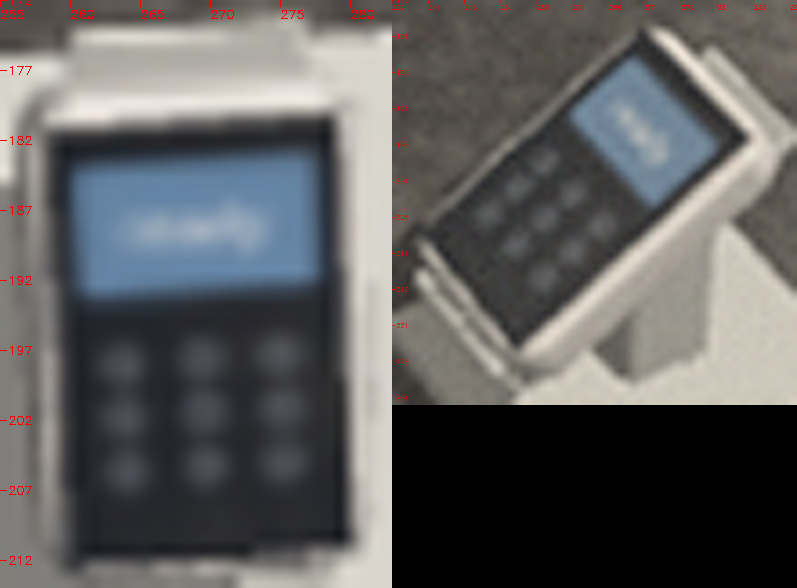

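The crop shows the reader's black face panel. Top-view corners are about (258.5,181), (278.5,180), (279.7,210.5) and (259.5,211.5); scene-view corners are about (270,181), (285,195), (253,224) and (240.5,209). I'll triangulate them.

```bash
python3 - <<'E'
from h import *
from scipy.optimize import least_squares
from scipy.spatial.transform import Rotation as Ro
np.set_printoptions(precision=4,suppress=True)
T=np.array([255,172])+(np.array([(70,558),(352,545),(335,115),(52,130)])+.5)/14-.5
S=np.array([236,176])+(np.array([(33,240),(126,348),(358,138),(248,38)])+.5)/7.232-.5
X=[]
for i in range(4):
    r=least_squares(lambda p:np.r_[project("top",p)[0]-T[i],project("scene",p)[0]-S[i]],[.6,0,.08]);X.append(r.x);print(r.x,r.fun)
X=np.array(X);print("len",np.linalg.norm(X[3]-X[0]),np.linalg.norm(X[2]-X[1]),"wid",np.linalg.norm(X[1]-X[0]),np.linalg.norm(X[2]-X[3]))
c=X.mean(0);ax=(X[2]+X[3]-X[0]-X[1]);ax/=np.linalg.norm(ax);print("c",c,"yaw",np.degrees(np.arctan2(ax[1],ax[0])),"slope",np.degrees(np.arcsin(ax[2])))
# model fit: slope 30 known, panel L,W free
def res(p):
    R=Ro.from_euler("ZY",[p[3],-np.pi/6]).as_matrix()
    P=p[:3]+np.array([(-1,1,0),(-1,-1,0),(1,-1,0),(1,1,0)])*np.array([p[4]/2,p[5]/2,0])@R.T
    return np.r_[project("top",P)-T,project("scene",P)-S].ravel()
r=least_squares(res,[*c,0.05,.09,.06]);print("fit",r.x,np.degrees(r.x[3]));print(r.fun.reshape(-1,2))
y=r.x[3];o=np.array([.6113,-.0183,.068]);R=Ro.from_euler("ZY",[y,-np.pi/6]).as_matrix()
print("panel centre in deck frame",R.T@(r.x[:3]-o))
# foot plate seen in scene: project model
F=np.array([(-.06,.05,.008),(-.06,-.05,.008),(.06,-.05,.008),(.06,.05,.008)])
Rz=Ro.from_euler("Z",y).as_matrix();print(project("top",F@Rz.T+[.6113,-.0183,0]))
for n,uv,z in(("bell",(321,253),.03),("coin",(224,265),.01),("shaker",(232,131),.05)):print(n,unproject("top",[uv],z)[0])
E
```

```text
[0.5553 0.0069 0.0611] [-0.1409  0.4672  0.3758 -0.0852]
[ 0.5584 -0.0479  0.0657] [-0.0986  0.3072  0.2377 -0.0535]
[ 0.6354 -0.0415  0.1095] [-0.0502  0.1241  0.1012 -0.0221]
[0.6306 0.0127 0.1069] [-0.2714  0.7168  0.6052 -0.1336]
len 0.08835680989354848 0.08876191627671591 wid 0.0551222051038193 0.05445870649393141
c [ 0.5949 -0.0174  0.0858] yaw 4.5989688303553615 slope 30.35444926158299
fit [ 0.5949 -0.0175  0.0858  0.0864  0.0885  0.0534] 4.95207456131568
[[ 0.2803  0.6382]
 [-0.3449  0.1612]
 [-0.349   0.2282]
 [-0.1586  0.5608]
 [ 0.2277 -0.4973]
 [ 0.4122  0.3378]
 [-0.1032  0.3044]
 [ 0.7676 -0.4642]]
panel centre in deck frame [-0.0051  0.0022  0.0235]
[[252.0228 216.892 ]
 [287.0031 214.3641]
 [283.4128 173.2713]
 [248.9688 175.6738]]
bell [ 0.4466 -0.1659  0.03  ]
coin [0.4105 0.1029 0.01  ]
shaker [0.7872 0.0869 0.05  ]
```

Everything agrees with the sizes given. The nest is at about (0.577, 0.231) with yaw -2.7°. The reader is at about (0.595, -0.018) with yaw 4.7° and a 30° slope. Next I'll press the release with closed fingers, tilting the tool back to stay clear of the lid's swing.

```bash
cat >> h.py <<'E'
from scipy.spatial.transform import Rotation as Ro
def tool(yaw,tilt):   # tool z forward-down, tilted by tilt deg; returns R, rpy
    R=Ro.from_euler("ZY",[yaw,-tilt],degrees=True)*Ro.from_euler("x",180,degrees=True)
    return R.as_matrix(),R.as_euler("xyz",degrees=True)
E
python3 - <<'E'
from h import *
np.set_printoptions(precision=4,suppress=True)
yaw=-2.7;u=np.array([np.cos(np.radians(yaw)),np.sin(np.radians(yaw)),0])
pad=np.array([.466,.2363,.038]);R,rpy=tool(yaw,20)
# lowest edge of the fingertips, 11 mm to the robot side
edge=R@np.array([-.011,0,robot.tip_reach])
tgt=pad-u*.007
print("tcp at contact",tgt-edge, robot.ik(tgt-edge+[0,0,.05],rpy))
R3,r3=tool(4.8,30);print(robot.ik([.575,-.019,.12],r3),robot.ik([.577,.231,.1],tool(yaw,0)[1]))
a=robot.observe()
for az in(-60,25):
    p=[.43*np.cos(np.radians(az)),.43*np.sin(np.radians(az)),.3]
    robot.move_pose(p,[180,0,az if az<0 else yaw])
    if az<0: robot.set_gripper(0.0)
robot.move_pose(tgt-edge+[0,0,.04],rpy)
print(robot.observe()["time"],robot.observe()["gripper_width"])
hit=robot.line_to(tgt-edge+[0,0,.0],vel=.06,guard=3.0)
o=robot.observe();print(hit,o["tool_pos"]-(tgt-edge),o["ft_force"])
E
```

```text
tcp at contact [0.4445 0.2373 0.11  ] [  16.1765  -31.0092  -43.7794   58.2264   -6.353  -162.1879]
[-19.8933 -26.8706 -47.8247  41.3663  12.0567 158.2873] [   9.7829   13.3248   -7.6891   68.9862    0.     -167.5171]
7.6917 0.00016961959909485755
False [0.0002 0.0001 0.0002] [-0.7495  0.0666  0.621 ]
```

```bash
python3 - <<'E'
from h import *
np.set_printoptions(precision=4,suppress=True)
p=robot.observe()["tool_pos"]
hit=robot.line_to(p-[0,0,.011],vel=.03,guard=6.0)
o=robot.observe();print(hit,o["tool_pos"]-p,o["ft_force"])
robot.line_to(p+[-.01,0,.04],vel=.15)
robot.set_gripper(.085);robot.pause(.6)
o=robot.observe();print(o["time"],o["ft_force"])
for n in("scene","top"): cv2.imwrite(f"pics/{n}1.png",robot.grab_frame(n))
t=cv2.imread("pics/top1.png");s=cv2.imread("pics/scene1.png")
b=lambda im,x,y:cv2.resize(im[y:y+115,x:x+75],None,fx=5,fy=5,interpolation=cv2.INTER_CUBIC)
cv2.imwrite("pics/j1.png",np.hstack([b(t,145,140),b(s,175,90)]))
E
```

```text
True [-0.0001  0.0002 -0.0093] [-2.2628  0.6768  3.331 ]
10.725 [-0.3663 -0.2221 -0.2458]
```

View pics/j1.png

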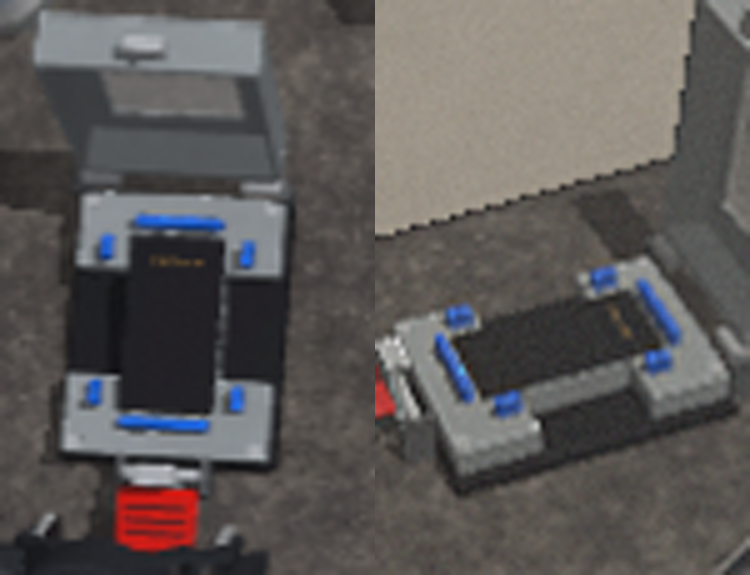

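The lid stands open and the bed and six blue stops are visible. In the top view the stops span about (164-195, 184-225). I'll refine the nest from the blue-stop centroids and the bed corners.

```bash
python3 - <<'E'
from h import *
np.set_printoptions(precision=4,suppress=True)
for n,(x,y) in(("top",(145,140)),("scene",(175,90))):
    im=cv2.imread(f"pics/{n}1.png")[y:y+115,x:x+75]
    hsv=cv2.cvtColor(im,cv2.COLOR_BGR2HSV);m=cv2.inRange(hsv,(105,130,70),(125,255,255))
    k,_,st,ce=cv2.connectedComponentsWithStats(m)
    c=np.array([ce[i]+[x,y] for i in range(1,k) if st[i,4]>=5])
    P=unproject(n,c,.0375)[:,:2];print(n,[st[i,4] for i in range(1,k)]);print(P)
    if len(P)==6:
        print("mean",P.mean(0));d=P[:,None]-P[None];D=np.linalg.norm(d,axis=2)
        i,j=np.unravel_index((d[:,:,0]-abs(d[:,:,1])).argmax(),D.shape);print("ends mid",(P[i]+P[j])/2,"dist",D[i,j],"yaw",np.degrees(np.arctan2(*(P[i]-P[j])[::-1])))
T=np.array([145,140])+(np.array([(121,411),(213,413),(225,240),(132,237)])+.5)/5-.5
S=np.array([175,90])+(np.array([(80,340),(100,397),(290,352),(250,293)])+.5)/5-.5
for n,a in(("top",T),("scene",S)):
    P=unproject(n,a,.034);print(n,"bed",P.mean(0),np.degrees(np.arctan2(*(P[3]+P[2]-P[0]-P[1])[[1,0]])),np.linalg.norm(P[3]-P[0]),np.linalg.norm(P[1]-P[0]))
E
```

```text
top [np.int32(47), np.int32(13), np.int32(13), np.int32(11), np.int32(12), np.int32(42)]
[[0.6337 0.2303]
 [0.6196 0.2702]
 [0.6155 0.1903]
 [0.5366 0.2734]
 [0.5349 0.1935]
 [0.52   0.2356]]
mean [0.5767 0.2322]
ends mid [0.5769 0.233 ] dist 0.11374623186499654 yaw -2.704802182875451
scene [np.int32(14), np.int32(29), np.int32(13), np.int32(31), np.int32(19), np.int32(20)]
[[0.6178 0.2702]
 [0.6323 0.2277]
 [0.536  0.2743]
 [0.5186 0.2342]
 [0.6145 0.1918]
 [0.5335 0.1948]]
mean [0.5755 0.2322]
ends mid [0.5755 0.2309] dist 0.11396435195848753 yaw -3.270785170536045
top bed [0.5759 0.2313 0.034 ] -1.4991655615040378 0.09864735556314883 0.051512222729972086
scene bed [0.5744 0.2315 0.034 ] -3.9104007648929886 0.09615646120670536 0.0495352942583279
```

```bash
python3 - <<'E'
from h import *
from scipy.optimize import least_squares
np.set_printoptions(precision=4,suppress=True)
T=np.array([255,172])+(np.array([(70,558),(352,545),(335,115),(52,130)])+.5)/14-.5
S=np.array([236,176])+(np.array([(33,240),(126,348),(358,138),(248,38)])+.5)/7.232-.5
o=np.array([.6113,-.0183,.068])
def fr(p): return Ro.from_euler("ZY",[p[2],-np.pi/6]).as_matrix()
def res(p,k=("top","scene")):
    R=fr(p);P=np.array([(-1,1,0),(-1,-1,0),(1,-1,0),(1,1,0)])*[p[3]/2,p[4]/2,0]+[p[0],p[1],.0195]
    P=o+P@R.T
    return np.r_[*[(project(n,P)-dict(top=T,scene=S)[n]).ravel() for n in k]]
for k in(("top",),("scene",),("top","scene")):
    r=least_squares(res,[0,0,.08,.088,.054],args=(k,));print(k,r.x[:2],np.degrees(r.x[2]),r.x[3:],abs(r.fun).max())
E
python3 - <<'E'
from h import *
import numpy as np
for y in(184.8,):
    R,rpy=tool(4.8,30);Rf=Ro.from_matrix(R)*Ro.from_euler("z",180,degrees=True)
    print(robot.ik([.543,-.018,.177],Rf.as_euler("xyz",degrees=True)))
    Rj=Ro.from_matrix(tool(-2.8,0)[0])*Ro.from_euler("z",180,degrees=True)
    print(robot.ik([.577,.231,.15],Rj.as_euler("xyz",degrees=True)), robot.observe()["q"])
E
```

```text
('top',) [-0.0056  0.0014] 4.2487689469861785 [0.0887 0.0546] 0.18423818618998666
('scene',) [-0.0058  0.0058] 5.673465674641293 [0.0891 0.0527] 0.5844542014245917
('top', 'scene') [-0.0057  0.0037] 4.971713078972847 [0.0889 0.0535] 1.0070421782410222
[-21.28206453 -37.11260888 -48.61515395  51.08818941  12.6989906
 -22.97331965]
[ 9.78287794 11.30203994 -4.64145832 74.05650174  0.         12.58287794] [  16.55349109  -32.53532018  -45.82219134   57.77042161   -6.44975165
 -161.84017099]
```

```bash
cat >> h.py <<'E'
def tool2(yaw,tilt):
    R=Ro.from_matrix(tool(yaw,tilt)[0])*Ro.from_euler("z",180,degrees=True)
    return R.as_matrix(),R.as_euler("xyz",degrees=True)
def squeeze(start,goal,stop=.05,step=.0005):
    w=start
    while w>stop:
        robot.set_gripper(w);o=robot.observe()
        if o["gripper_force"]>=goal: break
        w-=step
    print("cmd",w,"width",o["gripper_width"],"force",o["gripper_force"],"t",o["time"])
    return w
E
python3 - <<'E'
from h import *
np.set_printoptions(precision=4,suppress=True)
Rr=Ro.from_euler("ZY",[4.7,-30],degrees=True).as_matrix()
c=np.array([.6113,-.0183,.068])+Rr@[-.0057,.0022,.0095]
n=Rr[:,2];R,rpy=tool2(4.7,30);print("c",c)
p=robot.observe()["tool_pos"];robot.line_to(p+[0,0,.08],vel=.25)
robot.move_pose(c+n*.12,rpy)
f0=robot.observe()["gripper_force"]
hit=robot.line_to(c+n*.05,vel=.08,guard=5)
o=robot.observe();print(hit,o["tool_pos"]-(c+n*.05),o["ft_force"],o["gripper_force"],f0,o["time"])
if not hit:
    robot.set_gripper(.070);o=robot.observe();print(o["gripper_width"],o["gripper_force"],o["time"])
    w=squeeze(.0685,8)
    print(robot.observe()["ft_force"])
E
```

```text
c [ 0.6015 -0.0169  0.0734]
False [ 0.0002 -0.0001  0.0005] [-0.0897  0.0213  0.0476] 0.0 0.0 14.3917
0.07006081465399334 0.0 14.6917
cmd 0.0655 width 0.06540904836004086 force 16.737426817417145 t 16.2083
[-5.4713  1.6071  3.3142]
```

Held at about 17 N per finger. Next I'll lift it off and bring it level above the nest.

```bash
python3 - <<'E'
from h import *
np.set_printoptions(precision=4,suppress=True)
n=Ro.from_euler("ZY",[4.7,-30],degrees=True).as_matrix()[:,2]
p=robot.observe()["tool_pos"]
robot.line_to(p+n*.05,vel=.08)
o=robot.observe();print(o["gripper_force"],o["gripper_width"],o["ft_force"],o["time"])
p=o["tool_pos"];robot.line_to(p+[-.02,0,.09],vel=.2)
N=np.array([.5762,.2322,.0935]);rpy=tool2(-2.8,0)[1]
robot.move_pose(N+[0,0,.12],rpy)
robot.line_to(N+[0,0,.03],vel=.12);robot.pause(.3)
o=robot.observe();print(o["gripper_force"],o["gripper_width"],o["ft_force"],o["tool_pos"]-N,o["time"])
for n in("scene","top"): cv2.imwrite(f"pics/{n}2.png",robot.grab_frame(n))
t=cv2.imread("pics/top2.png");s=cv2.imread("pics/scene2.png")
b=lambda im,x,y:cv2.resize(im[y:y+100,x:x+66],None,fx=6,fy=6,interpolation=cv2.INTER_CUBIC)
cv2.imwrite("pics/j2.png",np.hstack([b(t,145,150),b(s,180,80)]))
E
```

```text
17.352178394794464 0.06583186287147663 [-0.4223 -0.0701 -2.541 ] 16.9833
17.339088320732117 0.06590524471195977 [ 0.0271 -0.1198 -1.2407] [0.0003 0.0001 0.0306] 19.925
```

View pics/j2.png

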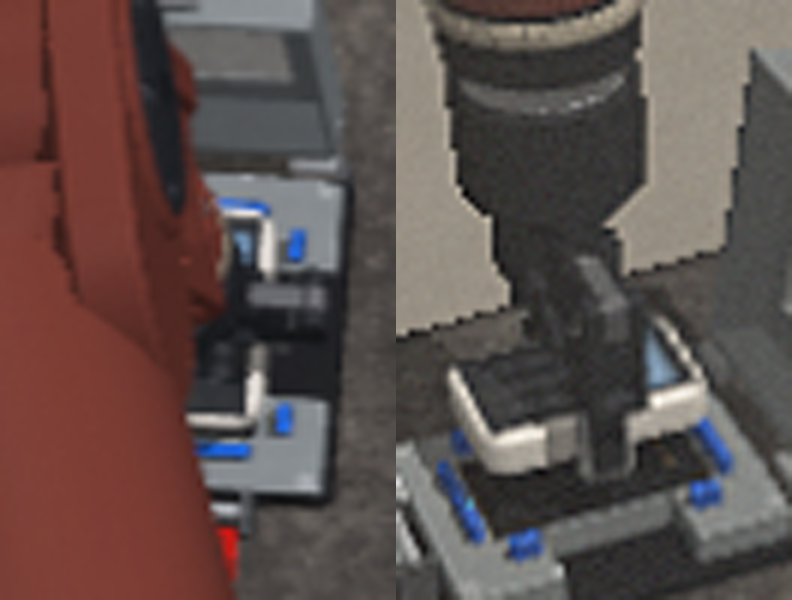

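The reader hangs level above the nest in both views. In the scene view its front-right bottom is at about (99,470)/6, and its back-right and front-left tops at about (311,378)/6 and (56,370)/6. I'll compare these with the nominal model.

```bash
python3 - <<'E'
from h import *
np.set_printoptions(precision=1,suppress=True)
R=Ro.from_euler("z",-2.8,degrees=True).as_matrix()
V=np.array([(a*.05,b*.033,c) for c in(0,.019) for a,b in((-1,1),(-1,-1),(1,-1),(1,1))])@R.T+[.5764,.2322,.034+.0306]
for n,o in(("top",(145,150)),("scene",(180,80))):
    q=(project(n,V)-o+.5)*6-.5+([396,0] if n=="scene" else [0,0]);print(n);print(q)
    im=cv2.imread("pics/j2.png") if n=="top" else im
    q=q.round().astype(int)
    for f in(q[:4],q[4:]): cv2.polylines(im,[f.reshape(-1,1,2)],True,(0,255,0) if f is not q[:4] else (0,255,255),1)
cv2.imwrite("pics/ov.png",im)
E
```

```text
top
[[113.6 423.4]
 [258.1 432.9]
 [276.7 216.1]
 [134.  207.1]
 [105.8 418.9]
 [252.5 428.5]
 [271.5 208.4]
 [126.7 199.4]]
scene
[[446.6 402. ]
 [492.4 489.1]
 [718.4 428.6]
 [663.6 346.7]
 [441.3 366. ]
 [487.4 452.5]
 [716.6 392.2]
 [661.2 310.9]]
```

View pics/ov.png

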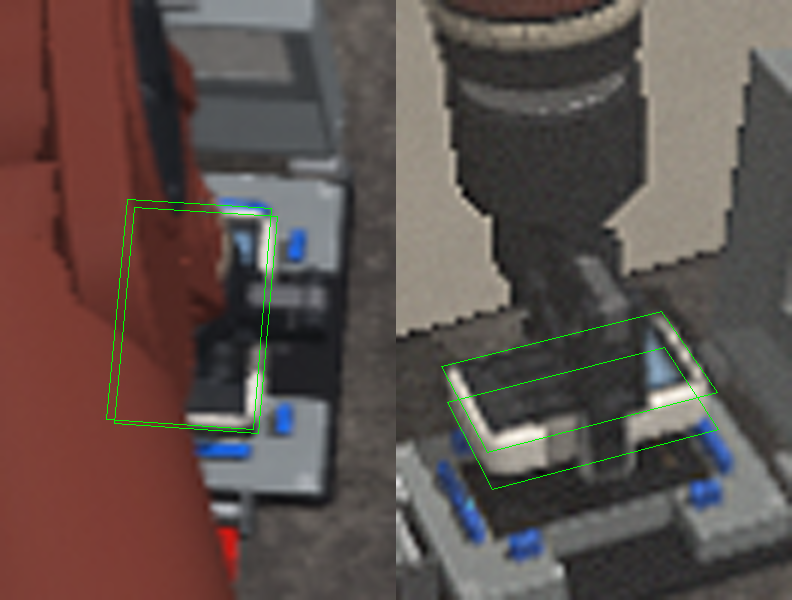

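```bash
python3 - <<'E'
from h import *
np.set_printoptions(precision=4,suppress=True)
N=np.array([.5762,.2322,.0935])
robot.line_to(N+[0,0,.010],vel=.06);robot.pause(.3)
o=robot.observe();print(o["ft_force"],o["tool_pos"]-N,o["time"])
hit=robot.line_to(N-[0,0,.008],vel=.012,guard=2.0)
robot.pause(.2);o=robot.observe();print(hit,o["ft_force"],o["tool_pos"]-N,o["gripper_force"],o["time"])
E
```

```text
[ 0.1893  0.1701 -1.7169] [0.0002 0.     0.0104] 20.8083
True [2.8435 1.6329 3.4079] [-0.0002 -0.0001 -0.0032] 17.821346819400787 22.0167
```

```bash
python3 - <<'E'
from h import *
np.set_printoptions(precision=4,suppress=True)
for w in(.0658,.0662,.0668,.0675,.069,.072,.085):
    robot.set_gripper(w);o=robot.observe();print(w,o["gripper_force"],o["ft_force"],o["time"])
p=robot.observe()["tool_pos"];robot.line_to(p+[0,0,.10],vel=.12)
robot.move_pose([.40,.05,.3],[180,0,177]);o=robot.observe();print(o["ft_force"],o["time"])
for n in("scene","top"): cv2.imwrite(f"pics/{n}3.png",robot.grab_frame(n))
t=cv2.imread("pics/top3.png");s=cv2.imread("pics/scene3.png")
R=Ro.from_euler("z",-2.8,degrees=True).as_matrix()
V=np.array([(a*.05,b*.033,c) for c in(0,.019) for a,b in((-1,1),(-1,-1),(1,-1),(1,1))])@R.T+[.5762,.2322,.034]
out=[]
for im,n,x,y in((t,"top",145,150),(s,"scene",175,100)):
    c=cv2.resize(im[y:y+100,x:x+66],None,fx=6,fy=6,interpolation=cv2.INTER_CUBIC)
    q=((project(n,V)-[x,y]+.5)*6-.5).round().astype(int)
    cv2.polylines(c,[q[4:].reshape(-1,1,2)],True,(0,255,0),1);out.append(c)
cv2.imwrite("pics/j3.png",np.hstack(out))
E
```

```text
0.0658 12.182992994785309 [ 2.177 -0.244  3.392] 22.2333
0.0662 0.3470725938677788 [0.7016 1.0827 0.7469] 22.45
0.0668 0.0 [-0.2539  0.5137 -0.2654] 22.6667
0.0675 0.0 [-0.0088 -0.2765  0.0764] 22.8833
0.069 0.0 [-0.1327 -0.9536  0.2436] 23.1
0.072 0.0 [ 0.0805  0.174  -0.0109] 23.3167
0.085 0.0 [ 0.6247  0.0498 -0.841 ] 23.6083
[ 0.5088  0.4175 -0.2628] 25.6583
```

View pics/j3.png

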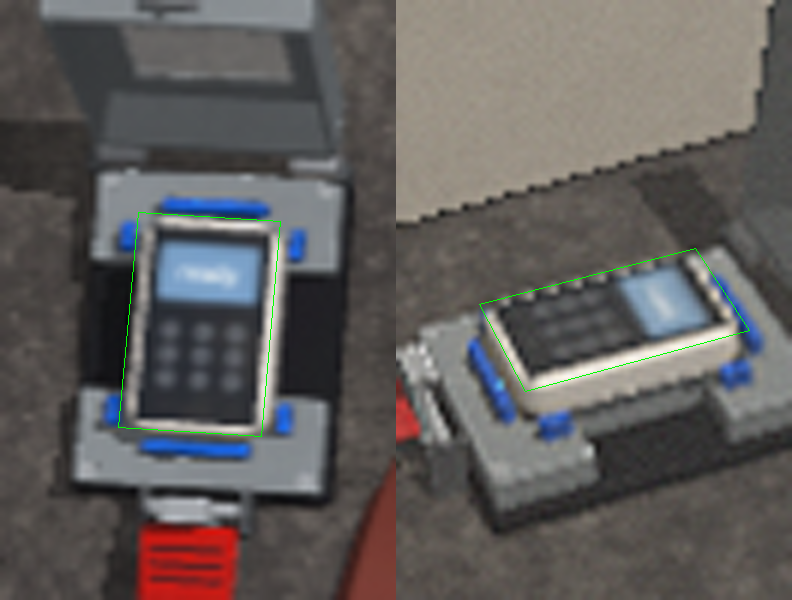

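The reader lies flat between all six blue stops. In the top view it spans about (130-275, 215-435) in the crop, matching the model outline to within 2 mm or so. The lid is open and the arm is clear, so I'm handing it in.

```bash
python3 -c "
from plant import robot
print(robot.job_done(), robot.observe()['time'])"
```

```text
the job is handed in; nothing more can be done
the job is handed in; nothing more can be done
```

The job is handed in: the final pictures show the lid open and the card reader flat, keypad up, between the blue stops with the arm clear. It finished at about 26 s with at most about 18 N per finger; the hand-in call returned no verdict.

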